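# Swap the empty bottle on the bathroom organiser

### The job

The bottle without a cap, standing on the organiser's low ledge beneath its upper shelf, is used up: drop it into the wire waste basket. Then stand the full, capped bottle upright on the ledge in its stead, its foot wholly on the ledge. Leave the tumbler and everything else standing where it is.

Things in the scene. Friction and masses are not known exactly. Their poses are not given: they have to be found in the camera images.
- empty: the used-up bottle: grey plastic, round, straight body 54 mm diameter up to 78 mm, then a shoulder to an open 24 mm neck, 100 mm tall in all, no cap, about 50 g. Origin: centre of its foot, z up its axis. Starts upright on the ledge, at one of its two places (about 65 mm either side of the ledge's middle); the tumbler has the other.
- empty_mid (a point): point on the used-up bottle's axis, 50 mm above its foot
- full: the full bottle: same grey body (54 mm diameter, straight up to 78 mm), but with a white cap of 28 mm diameter, 110 mm tall in all, about 250 g. Origin: centre of its foot, z up its axis. Starts upright on the counter, in front of the basket.
- organiser: fixed wooden organiser 280 mm wide (y), open front at -x. Origin: underside centre of its low block, whose top is the ledge: 60 mm up, x -45 to +45, y -140 to +140 mm. Two 12 mm posts rise from the ledge's rear at x +35, y +-128 mm, and carry the upper shelf. Stands left or right, its front turned roughly to the robot.
- shelf_edge (a point): middle of the upper shelf's lower front edge, 265 mm above the counter, 10 mm in front of the ledge's centre line. The shelf is 12 mm thick and reaches 90 mm back from here over the whole width: a gripper pointing straight down at the middle of the ledge hits it, so come from the front, tool tilted some 35 degrees.
- basket: fixed open wire waste basket, 200 mm (x) by 190 mm (y), rim 120 mm above the counter, wire floor at 6 mm; a small carton lies in it. Origin: centre of its underside.
- tumbler: white tumbler with two toothbrushes, 68 mm diameter, 85 mm tall (brushes to 155 mm), on the ledge beside the used-up bottle. Origin: centre of its foot. Must stay.
- can: upright aluminium spray can, 48 mm diameter, 130 mm tall, origin at its foot. Must stay.
- jar: low white cream jar, 64 mm diameter, 50 mm tall, origin at its foot. Must stay.
- soap_dish: round black dish, 120 mm diameter, with a bar of soap, 43 mm tall, origin at its underside. Must stay.
- hairbrush: wooden hairbrush lying along its x, 215 mm long, 35 mm tall, origin at its underside. Must stay.
- lotion: tall green bottle behind the organiser and basket, 60 mm diameter, 170 mm tall, origin at its foot. Must stay.
There are look-alikes about, which are no part of the job. Leave any pink look-alike of the empty alone. Leave any yellow look-alike of the full alone.

How it is judged:
On the way, in this order (a step that is already met when the one before it is completed fails the run):
1. the used-up bottle lies let go in the basket (x of empty_mid in the frame of basket between -0.1 and 0.1 m and y of empty_mid in the frame of basket between -0.095 and 0.095 m and z of empty_mid in the frame of basket between 0 and 0.115 m and contact force between empty and the fingers below 0.2 N), for 0.2 s.
2. the full bottle stands let go, upright on the ledge (x of full in the frame of organiser between -0.022 and 0.022 m and y of full in the frame of organiser between -0.116 and 0.116 m and z of full in the frame of organiser between 0.054 and 0.066 m and angle between full's own z axis and vertical below 0.1 rad and contact force between full and the fingers below 0.2 N), for 0.2 s.
At the end, for the whole second after the job is handed in: The used-up bottle is at rest in the basket (its middle within the walls and below the rim); the full bottle stands released, upright within about 6 degrees, its axis within 22 mm of the ledge's centre line and at least 24 mm inside the ledge's ends; nothing else was moved (all of step 1 and all of step 2 and linear speed of full below 0.02 m/s and linear speed of empty below 0.05 m/s); the robot touches nothing.
It fails at once if the tumbler is shifted more than 30 mm or tipped over (distance of tumbler from where it was at the start of the episode above 0.03 m or angle between tumbler's own z axis and vertical above 0.5 rad).
It fails at once if another thing on the counter is shifted more than 30 mm or tipped over (distance of any of can, jar, soap_dish, hairbrush, lotion from where it was at the start of the episode above 0.03 m or angle between any of can, jar, soap_dish, hairbrush, lotion's own z axis and vertical above 0.5 rad).
It also fails if it takes over 72 s, if anything falls off the work surface, if the arm or the gripper's body presses on something with over 40 N, if the wrist force passes 120 N, or if a joint passes its speed limit or range.

### The arm

A 7-joint arm with a two-finger parallel gripper is mounted at the origin on the work surface. World frame = base frame: x ahead of the robot, y to its left, z up, the work surface at z = 0. Lengths are in m, angles in rad, forces in N, time in s.
With the tool pointing down it reaches from about 0.4 to 0.9 m from the base axis. Payload 5.6 kg.
Tool frame: the origin (TCP) lies midway between the tips of the shut fingers; the grasp point (between the pads) lies 19 mm behind it; z points along the fingers, x is the direction in which the jaws open and shut, and the axes are right-handed (so a half turn about z gives the same grasp; the last joint's range is limited). The gripper opens to 92 mm and grips with 3 to 60 N. Pads are 20 mm wide; open, the fingers measure 128 mm over their backs; the gripper's body (75 mm by 189 mm) begins 69 mm behind the grasp point.
Start: joints at [1.089, 0.468, -0.012, 1.603, 0.006, 1.071, -0.056], TCP at [0.276, -0.588, 0.215] pointing down, gripper open.
Joint ranges: [-2.53, 2.53], [-0.31, 2.02], [-1.57, 1.55], [0.28, 2.44], [-1.29, 4.43], [0.15, 1.84], [-2.92, 2.92]. Speed limits (rad/s): [2.57, 2.57, 3.14, 3.14, 3.14, 3.14, 3.14].

### API

Orientations are given as [roll, pitch, yaw] about the fixed x, y, z axes, in that order (R = Rz(yaw) Ry(pitch) Rx(roll)).
In Python, from bench import env gives the robot as it stands.
- The arm moves only by the shell command python3 -m jog 'ROWS'. ROWS is JSON, a list of rows, each an object with "dp": the shift along the tool's x, y, z in m, a list of three; "yaw": the turn about the tool's z in degrees; "grip": the opening, from 0 (shut) to 1 (fully open). In form: [{"dp": [x, y, z], "yaw": yaw, "grip": grip}, ...]. A call has exactly 5 rows; each row shifts and turns the commanded pose from where the row before left it, along the tool's axes as they then stand; what a row does not reach is not made up. A row lasts 1/10 s, in which the tool goes at most 50 mm and 8.59 degrees, less where a joint would pass 70% of its speed; a pose out of reach is approached as far as the arm can. A call is refused whole if a number of a shift passes 0.05 or a number of a turn 8.59, either way. A call with a gripper value outside its range is refused whole. The fingers move at their own pace and stop on an object; the grip force is fixed at half the most. Time passes only in rows, so rows that do not move let the fingers close, or fill a call up. It gives the time, the measured TCP pose, the force and the opening at its end, in the units of the state.
- env.get_obs(): the state, without advancing time (a new reading comes with each control period).
- env.camera(name): name is "scene" or "side" or "wrist"; returns (picture, depth): 400x640x3 uint8, red, green, blue; 400x640 float32, m along the optical axis (not along the pixel's ray), 0 where there is no reading.
- env.get_calibration(name): a dict with "K" (3x3 intrinsics, pixels), "distortion" ([k1, k2, p1, p2, k3] as OpenCV has them; the pictures are not rectified), "eye" and "attitude" of the camera in the world. Camera axes: x right, y down, z forward; pixel columns grow to the right and rows downward; lengths in m; the calibration is good to about 2 mm. A picture is of the moment at which its call begins: read the wrist's pose just before it. get_calibration takes no time and is no camera call; for the wrist camera it gives the pose at the moment of the call.
- env.close_job(): hands the job in, once; it reports no verdict.
Trained networks look in the newest picture that a camera, given by its name, has taken for a name from the list of things; names that differ only in an ending like _2 or _b are one class to them, and where a whole thing is asked for, a point or a joint stands for the part that bears it (a point fixed in the world has none). Each returns a list of dicts, best first, with "conf" (0 to 1); they miss things now and then, are a little off and sometimes report something else, mostly with a low value. They report only what shows in the picture. A call takes as long as a camera call. They do not tell look-alikes from the thing itself.
- env.spot_in(label, camera): "xy" ([column, row] as shares, 0 to 1, of the picture: columns of its width, rows of its height, amid what is visible of it).
- env.masks_of(label, camera): "mask" (400x640 bool, what is visible of it) and "xy" ([column, row] as shares, 0 to 1, of the picture: columns of its width, rows of its height, amid what is visible of it).
The state is a dict: "time": time; "joint_positions": joint angles; "joint_vel": joint speeds; "joint_torque": joint torques, N m; "tcp_pos": TCP position; "tcp_rot": TCP orientation; "force": force on the tool from outside, world axes, zero at the start; "wrist_torque": the same for the moment, N m; "width": finger opening in m.
Only numpy, scipy, OpenCV 4.12 (cv2) and the standard library are available. Lean on these libraries where they do the work, as an engineer would, in place of code of your own. Each camera call takes 0.05 s, during which the arm holds its last target. There are 200 camera calls.

## Working session

There is one attempt and no reset: what is moved stays moved. The work goes in short steps, Python scripts to look and compute and a shell command to move; the robot and the scene stay as the last step left them, time stands still between calls to the robot, and variables do not carry over. Pictures are saved under pics/ and viewed, about 8 in all and at most 12, crops included, and the job is handed in when it is done.

```bash
ls -a; mkdir -p pics; cat > h.py <<'E'
import numpy as np, cv2
from bench import env
from scipy.spatial.transform import Rotation as R
def cal(n):
    c=env.get_calibration(n); K=np.array(c["K"]); D=np.array(c["distortion"])
    a=np.array(c["attitude"]); A=a if a.shape==(3,3) else R.from_euler('xyz',a).as_matrix()
    return K,D,np.array(c["eye"]),A
def cloud(n,dep,c=None):
    K,D,e,A=c or cal(n)
    v,u=np.mgrid[0:400,0:640]
    p=cv2.undistortPoints(np.stack([u.ravel(),v.ravel()],1).astype(np.float32)[:,None],K,D)[:,0]
    P=np.c_[p,np.ones(len(p))]*dep.ravel()[:,None]
    W=(P@A.T+e).reshape(400,640,3); W[dep<=0]=np.nan
    return W
def save(n,im): cv2.imwrite(n,cv2.cvtColor(im,cv2.COLOR_RGB2BGR))
E
python3 - <<'E'
from h import *
o=env.get_obs(); print({k:np.round(v,3).tolist() for k,v in o.items()})
for n in("scene","side","wrist"):
    print(n,env.get_calibration(n))
ims=[env.camera(n) for n in("scene","side")]
for n,(i,d) in zip(("scene","side"),ims): np.savez(n,i=i,d=d)
save("pics/1.png",cv2.resize(np.vstack([ims[0][0],ims[1][0]]),(480*1,600)))
for n in("scene","side"):
    W=cloud(n,np.load(n+".npz")["d"])
    for l in("empty","full","organiser","basket","tumbler","can","jar","soap_dish","hairbrush","lotion"):
        for m in env.masks_of(l,n)[:3]:
            if m["conf"]<.3: continue
            w=W[m["mask"]]; w=w[~np.isnan(w[:,0])]
            print(n,l,round(m["conf"],2),(np.array(m["xy"])*[640,400]).round(),np.nanmedian(w,0).round(3),np.percentile(w,5,axis=0).round(3),np.percentile(w,95,axis=0).round(3))
E
```

```text
.
..
pics
{'time': 0.0, 'joint_positions': [1.089, 0.468, -0.012, 1.604, 0.006, 1.071, -0.056], 'joint_vel': [0.001, -0.003, -0.0, 0.001, -0.001, 0.0, 0.001], 'joint_torque': [0.0, -52.056, -0.012, -24.375, -0.057, 0.017, 0.0], 'tcp_pos': [0.276, -0.588, 0.214], 'tcp_rot': [3.141, 0.002, -1.132], 'force': [-0.946, 0.064, 0.919], 'wrist_torque': [-0.051, 0.002, 0.006], 'width': 0.092}
scene {'K': array([[463.58506308,   0.        , 320.22883193],
       [  0.        , 463.58506308, 188.66002338],
       [  0.        ,   0.        ,   1.        ]]), 'distortion': array([0.02524008, 0.        , 0.        , 0.        , 0.        ]), 'eye': array([1.36749552, 0.3060975 , 1.32409489]), 'attitude': array([-2.51814798, -0.01258991,  1.99373572])}
side {'K': array([[362.68845541,   0.        , 315.3524652 ],
       [  0.        , 362.68845541, 198.95699302],
       [  0.        ,   0.        ,   1.        ]]), 'distortion': array([-0.01114527,  0.        ,  0.        ,  0.        ,  0.        ]), 'eye': array([0.3269487 , 0.71679088, 1.13542207]), 'attitude': array([-2.45518066, -0.00586474, 
[... 2240 characters left out ...]
 [ 0.612 -0.119  0.073] [ 0.667 -0.058  0.204]
side tumbler 0.72 [323. 169.] [ 0.628 -0.206  0.128] [ 0.61  -0.228  0.076] [ 0.652 -0.197  0.157]
side can 0.75 [322. 337.] [0.412 0.386 0.119] [0.393 0.357 0.002] [0.436 0.398 0.132]
side can 0.43 [323. 170.] [ 0.628 -0.207  0.128] [ 0.61  -0.231  0.071] [ 0.654 -0.197  0.158]
side jar 0.79 [371. 251.] [0.376 0.032 0.048] [ 0.352 -0.001  0.01 ] [0.401 0.048 0.053]
side soap_dish 0.89 [368. 300.] [0.336 0.201 0.025] [0.285 0.149 0.016] [0.384 0.249 0.045]
side hairbrush 0.61 [393. 177.] [ 0.37  -0.381  0.021] [ 0.252 -0.413  0.008] [ 0.426 -0.348  0.032]
side lotion 0.71 [258. 203.] [0.8   0.012 0.096] [ 0.782 -0.011  0.01 ] [0.824 0.026 0.17 ]
```

```bash
python3 -m jog --help | head -40
```

```text
invalid input: not JSON, or not a number
```

View pics/1.png

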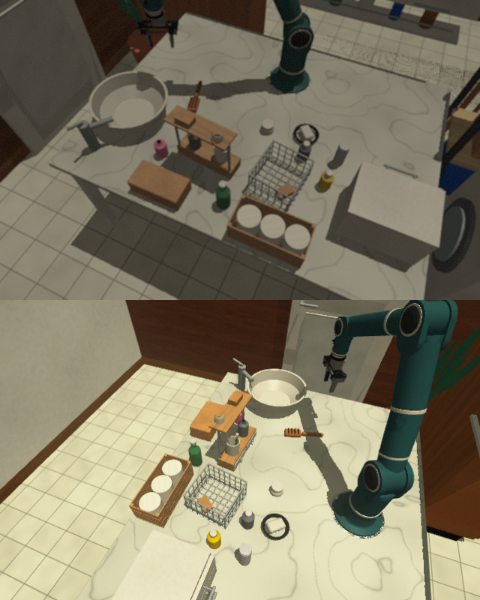

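```bash
python3 - <<'E'
from h import *
for n in("scene","side"):
    z=np.load(n+".npz");W=cloud(n,z["d"])
    for nm,(x,y) in dict(e1=(.645,-.217),e2=(.71,-.349),f1=(.56,.352),f2=(.458,.225),).items():
        s=(np.hypot(W[...,0]-x,W[...,1]-y)<.03)&(W[...,2]>.02)&(W[...,2]<.24)
        print(n,nm,s.sum(),np.median(z["i"][s],0), np.nanmax(W[s][:,2]).round(3))
    # shelf top
    s=(W[...,2]>.265)&(W[...,2]<.29)&(W[...,0]>.5)&(W[...,1]<.1)
    P=W[s][:,:2].astype(np.float32); r=cv2.minAreaRect(P); print(n,"shelf",r,cv2.boxPoints(r).round(3).tolist(), np.median(W[s][:,2]))
E
```

```text
scene e1 368 [41.  38.5 33. ] 0.155
scene e2 325 [87. 54. 56.] 0.107
scene f1 386 [96. 84. 43.] 0.116
scene f2 308 [63.  61.  55.5] 0.116
scene shelf ((0.6747308373451233, -0.16059741377830505), (0.28306499123573303, 0.09433930367231369), 84.67259216308594) [[0.6150000095367432, -0.296999990940094], [0.7089999914169312, -0.3059999942779541], [0.7350000143051147, -0.024000000208616257], [0.640999972820282, -0.014999999664723873]] 0.2781536491199075
side e1 238 [75. 72. 61.] 0.164
side e2 54 [137.  71.  75.] 0.089
side f1 284 [223. 190.  29.] 0.114
side f2 311 [116. 116. 101.] 0.115
side shelf ((1.4765477180480957, -0.8587611317634583), (1.5271687507629395, 1.8166766166687012), 84.77926635742188) [[0.5019999742507935, -1.5369999408721924], [2.312000036239624, -1.7020000219345093], [2.4509999752044678, -0.1809999942779541], [0.640999972820282, -0.01600000075995922]] 0.2773796077087582
```

Picture 1 shows, in scene-camera pixels:
- Empty candidates: the grey bottle under the shelf at (260,189), and a pink one on the counter at (216,197).
- Full candidates: the grey, white-capped bottle in front of the basket at (409,196), and a yellow one at (435,240).

By the description I choose the two grey ones and will check them in one close crop. The moves only turn the tool about its own z, so I'll get the tilt by stretching past the reach. First I lift and turn.

```bash
python3 - <<'E'
from h import *
a=np.load("scene.npz");b=np.load("side.npz")
c1=cv2.resize(a["i"][110:250,180:480],None,fx=2.6,fy=2.6,interpolation=cv2.INTER_CUBIC)
c2=cv2.resize(b["i"][120:230,260:420],None,fx=2,fy=2,interpolation=cv2.INTER_CUBIC)
out=np.zeros((c1.shape[0]+c2.shape[0],c1.shape[1],3),np.uint8);out[:c1.shape[0]]=c1;out[c1.shape[0]:,:c2.shape[1]]=c2
out=np.clip(out*1.7,0,255).astype(np.uint8);save("pics/2.png",out);print(out.shape)
# axis fits: circle of known radius to side points
from scipy.optimize import least_squares
def fit(x,y,r,z0,z1):
    Q=[]
    for n,z in(("scene",a),("side",b)):
        W=cloud(n,z["d"]);s=(np.hypot(W[...,0]-x,W[...,1]-y)<r+.012)&(W[...,2]>z0)&(W[...,2]<z1);q=W[s]
        f=least_squares(lambda p:np.hypot(*(q[:,:2]-p).T)-r,[x,y],loss="soft_l1",f_scale=.002);print(n,len(q),f.x.round(4),np.abs(f.fun).mean().round(4))
fit(.645,-.217,.027,.075,.135);fit(.458,.225,.027,.015,.075);fit(.65,-.085,.034,.075,.14)
W=cloud("side",b["d"]);s=(W[...,2]>.15)&(W[...,2]<.24)&(abs(W[...,1]+.085)<.06)&(abs(W[...,0]-.65)<.055)
print(W[s][::8].round(3))
E
```

```text
(584, 780, 3)
scene 167 [ 0.6336 -0.2244] 0.0012
side 139 [ 0.6357 -0.2251] 0.0011
scene 119 [0.4511 0.2236] 0.0014
side 131 [0.4531 0.2231] 0.0006
scene 210 [ 0.638  -0.0883] 0.0024
side 284 [ 0.6418 -0.0908] 0.0039
[[ 0.66  -0.077  0.216]
 [ 0.615 -0.087  0.214]
 [ 0.657 -0.071  0.208]
 [ 0.682 -0.034  0.231]
 [ 0.611 -0.087  0.205]
 [ 0.658 -0.071  0.198]
 [ 0.683 -0.034  0.221]
 [ 0.611 -0.085  0.196]
 [ 0.614 -0.074  0.201]
 [ 0.619 -0.077  0.192]
 [ 0.657 -0.077  0.17 ]
 [ 0.619 -0.078  0.179]
 [ 0.617 -0.083  0.17 ]
 [ 0.617 -0.082  0.165]
 [ 0.689 -0.026  0.186]
 [ 0.686 -0.028  0.174]
 [ 0.686 -0.027  0.164]]
```

```bash
python3 -m jog '[{"dp":[0,0,-0.05],"yaw":-8.59,"grip":1},{"dp":[0,0,-0.05],"yaw":-8.59,"grip":1},{"dp":[0,0,-0.05],"yaw":-8.59,"grip":1},{"dp":[0,0,-0.04],"yaw":-8.59,"grip":1},{"dp":[0,0,-0.04],"yaw":-8.59,"grip":1}]'; python3 -m jog '[{"dp":[0,0,0],"yaw":-8.59,"grip":1},{"dp":[0,0,0],"yaw":-8.59,"grip":1},{"dp":[0,0,0],"yaw":-8.59,"grip":1},{"dp":[0,0,0],"yaw":-8.59,"grip":1},{"dp":[0,0,0],"yaw":-8.59,"grip":1}]'
```

```text
time: 1.6
tcp_pos: [0.276, -0.5883, 0.447]
tcp_rot: [3.141, -0.001, -0.376]
force: [0.1, -0.4, 0.7]
width: 0.0918
time: 2.1
tcp_pos: [0.2761, -0.5884, 0.4446]
tcp_rot: [3.142, 0.0, 0.373]
force: [-0.2, -0.6, 0.3]
width: 0.092
```

View pics/2.png

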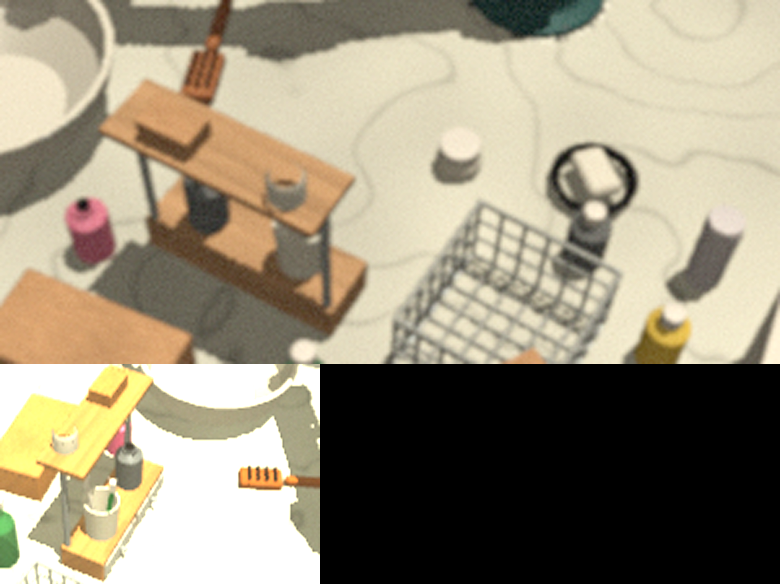

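Picture 2 confirms the choice: the capless grey bottle stands under the shelf at crop (208,208), and the full grey bottle with a white cap at crop (590,235). The pink one at (88,230) and the yellow one at (665,335) are the look-alikes.

```bash
python3 -m jog '[{"dp":[0,0,0],"yaw":-8.59,"grip":1},{"dp":[0,0,0],"yaw":-8.59,"grip":1},{"dp":[0,0,0],"yaw":-8.59,"grip":1},{"dp":[0,0,0],"yaw":-8.59,"grip":1},{"dp":[0,0,0],"yaw":-8.59,"grip":1}]'; python3 -m jog '[{"dp":[0,0,0],"yaw":-8.59,"grip":1},{"dp":[0,0,0],"yaw":-8.59,"grip":1},{"dp":[0,0,0],"yaw":-3.2,"grip":1},{"dp":[0.04,0.03,0],"yaw":0,"grip":1},{"dp":[0.04,0.03,0],"yaw":0,"grip":1}]'; python3 -m jog '[{"dp":[0.04,0.03,0],"yaw":0,"grip":1},{"dp":[0.04,0.03,0],"yaw":0,"grip":1},{"dp":[0.04,0.03,0],"yaw":0,"grip":1},{"dp":[0.04,0.03,0],"yaw":0,"grip":1},{"dp":[0.04,0.03,0],"yaw":0,"grip":1}]';  python3 -m jog '[{"dp":[0.04,0.03,0],"yaw":0,"grip":1},{"dp":[0.04,0.03,0],"yaw":0,"grip":1},{"dp":[0.04,0.03,0],"yaw":0,"grip":1},{"dp":[0.04,0.03,0],"yaw":0,"grip":1},{"dp":[0.04,0.03,0],"yaw":0,"grip":1}]'; python3 -c "
from h import *; print(np.round(env.get_obs()['joint_positions'],3))"
```

```text
time: 2.6
tcp_pos: [0.276, -0.5884, 0.4446]
tcp_rot: [-3.142, 0.0, 1.123]
force: [0.1, -0.4, -0.5]
width: 0.0918
time: 3.1
tcp_pos: [0.3431, -0.5149, 0.4439]
tcp_rot: [-3.141, -0.001, 1.468]
force: [1.4, 0.7, 0.0]
width: 0.0921
time: 3.6
tcp_pos: [0.5135, -0.3289, 0.4449]
tcp_rot: [3.141, 0.001, 1.472]
force: [0.2, -1.0, 0.4]
width: 0.0921
time: 4.1
tcp_pos: [0.6826, -0.1449, 0.4446]
tcp_rot: [3.141, 0.0, 1.472]
force: [1.0, -1.0, 0.2]
width: 0.0923
[ 0.518  0.52  -0.623  1.096  0.295  1.609  1.444]
```

```bash
python3 -m jog '[{"dp":[0.02,0.05,0],"yaw":0,"grip":1},{"dp":[0.02,0.05,0],"yaw":0,"grip":1},{"dp":[0.02,0.05,-0.01],"yaw":0,"grip":1},{"dp":[0,0.05,-0.02],"yaw":0,"grip":1},{"dp":[0,0.05,-0.02],"yaw":0,"grip":1}]'; python3 -c "
from h import *; print(np.round(env.get_obs()['joint_positions'],3))"
```

```text
time: 4.6
tcp_pos: [0.8411, -0.1325, 0.4508]
tcp_rot: [3.124, -0.046, 1.405]
force: [0.5, -1.6, -1.1]
width: 0.0923
[ 0.135  0.849 -0.002  0.443 -0.045  1.83   1.526]
```

```bash
python3 -m jog '[{"dp":[0,0.05,-0.03],"yaw":0,"grip":1},{"dp":[0,0.05,-0.03],"yaw":0,"grip":1},{"dp":[0,0.05,-0.03],"yaw":0,"grip":1},{"dp":[0,0.05,-0.03],"yaw":0,"grip":1},{"dp":[0,0.05,-0.03],"yaw":0,"grip":1}]'; python3 -c "
from h import *; o=env.get_obs();print(np.round(o['joint_positions'],3),R.from_euler('xyz',o['tcp_rot']).as_matrix().round(3))"
```

```text
time: 5.1
tcp_pos: [0.8827, -0.1425, 0.4888]
tcp_rot: [2.992, -0.046, 1.406]
force: [-0.3, -0.1, -0.9]
width: 0.0919
[ 0.044  0.921  0.658  0.281 -0.619  1.841  1.614] [[ 0.164  0.974  0.155]
 [ 0.985 -0.169  0.02 ]
 [ 0.046  0.149 -0.988]]
```

```bash
python3 -m jog '[{"dp":[0,0.02,-0.05],"yaw":0,"grip":1},{"dp":[0,0.02,-0.05],"yaw":0,"grip":1},{"dp":[0,0.02,-0.05],"yaw":0,"grip":1},{"dp":[0,0.02,-0.05],"yaw":0,"grip":1},{"dp":[0,0.02,-0.05],"yaw":0,"grip":1}]'; python3 -c "
from h import *; o=env.get_obs();print(np.round(o['joint_positions'],3),R.from_euler('xyz',o['tcp_rot']).as_matrix().round(3))"
```

```text
time: 5.6
tcp_pos: [0.8268, -0.1419, 0.6401]
tcp_rot: [2.839, -0.048, 1.407]
force: [-0.3, -0.6, 0.3]
width: 0.0917
[ 0.12   0.72   0.145  0.279 -0.162  1.842  1.547] [[ 0.163  0.939  0.302]
 [ 0.985 -0.17  -0.004]
 [ 0.048  0.298 -0.953]]
```

```bash
python3 -m jog '[{"dp":[0,0.01,-0.05],"yaw":0,"grip":1},{"dp":[0,0.01,-0.05],"yaw":0,"grip":1},{"dp":[0,0.01,-0.05],"yaw":0,"grip":1},{"dp":[0,0.01,-0.05],"yaw":0,"grip":1},{"dp":[0,0.01,-0.05],"yaw":0,"grip":1}]'; python3 -c "
from h import *; o=env.get_obs();print(np.round(o['joint_positions'],3),R.from_euler('xyz',o['tcp_rot']).as_matrix().round(3))"
```

```text
time: 6.1
tcp_pos: [0.7512, -0.1382, 0.7856]
tcp_rot: [2.658, -0.052, 1.408]
force: [0.1, 0.2, 0.2]
width: 0.0918
[ 0.153  0.536  0.018  0.279 -0.06   1.842  1.532] [[ 0.162  0.87   0.466]
 [ 0.985 -0.167 -0.03 ]
 [ 0.052  0.464 -0.884]]
```

```bash
python3 -m jog '[{"dp":[0,0,-0.05],"yaw":0,"grip":1},{"dp":[0,0,-0.05],"yaw":0,"grip":1},{"dp":[0,0,-0.04],"yaw":0,"grip":1},{"dp":[0,0,0],"yaw":-5.2,"grip":1},{"dp":[0,0,0],"yaw":0,"grip":1}]'; python3 -c "
from h import *; o=env.get_obs();print(np.round(o['joint_positions'],3),R.from_euler('xyz',o['tcp_rot']).as_matrix().round(3))"
```

```text
time: 6.6
tcp_pos: [0.6948, -0.1344, 0.8643]
tcp_rot: [2.549, -0.006, 1.487]
force: [0.8, 0.1, 0.3]
width: 0.0919
[ 0.185  0.43  -0.067  0.279 -0.004  1.842  1.615] [[ 0.084  0.826  0.557]
 [ 0.996 -0.073 -0.042]
 [ 0.006  0.558 -0.83 ]]
```

```bash
cat > to.py <<'E'
import sys
from h import *
# usage: to.py gx gy gz [d]: shift in tool axes to bring grasp point to target, backed off by d along tool z
a=[float(v) for v in sys.argv[1:]]; o=env.get_obs(); M=R.from_euler('xyz',o['tcp_rot']).as_matrix()
g=np.array(a[:3])+(.019-(a[3] if len(a)>3 else 0))*M[:,2]
print("t",o['time'],"w",round(o['width'],4),"joints",np.round(o['joint_positions'],2),"tilt",np.degrees(np.arccos(-M[2,2])).round(1),"xz",M[2,0].round(3))
print("tcp",np.round(o['tcp_pos'],4),"goal",g.round(4),"tool shift",(M.T@(g-o['tcp_pos'])).round(4))
E
python3 -m jog '[{"dp":[-0.0067,-0.0307,0.0274],"yaw":0,"grip":1},{"dp":[-0.0067,-0.0307,0.0274],"yaw":0,"grip":1},{"dp":[-0.0067,-0.0307,0.0274],"yaw":0,"grip":1},{"dp":[-0.0067,-0.0307,0.0274],"yaw":0,"grip":1},{"dp":[-0.0067,-0.0307,0.0274],"yaw":0,"grip":1}]'; python3 -m jog '[{"dp":[-0.0067,-0.0307,0.0274],"yaw":0,"grip":1},{"dp":[-0.0067,-0.0307,0.0274],"yaw":0,"grip":1},{"dp":[-0.0067,-0.0307,0.0274],"yaw":0,"grip":1},{"dp":[-0.0067,-0.0307,0.0274],"yaw":0,"grip":1},{"dp":[-0.0067,-0.0307,0.0274],"yaw":0,"grip":1}]'; python3 to.py .635 -.225 .115 .2
```

```text
time: 7.1
tcp_pos: [0.6491, -0.161, 0.6828]
tcp_rot: [2.552, -0.008, 1.485]
force: [0.7, 0.2, 0.5]
width: 0.0918
time: 7.6
tcp_pos: [0.5953, -0.1886, 0.4834]
tcp_rot: [2.552, -0.009, 1.485]
force: [-0.6, 0.4, 0.9]
width: 0.0916
t 7.6 w 0.0916 joints [ 0.41 -0.04 -0.08  1.75 -0.19  0.86  1.89] tilt 33.8 xz 0.009
tcp [ 0.5953 -0.1886  0.4834] goal [ 0.5347 -0.2177  0.2655] tool shift [-0.036  -0.1691  0.1488]
```

```bash
python3 -m jog '[{"dp":[-0.0072,-0.0338,0.0298],"yaw":0,"grip":1},{"dp":[-0.0072,-0.0338,0.0298],"yaw":0,"grip":1},{"dp":[-0.0072,-0.0338,0.0298],"yaw":0,"grip":1},{"dp":[-0.0072,-0.0338,0.0298],"yaw":0,"grip":1},{"dp":[-0.0072,-0.0338,0.0298],"yaw":0,"grip":1}]'; python3 -m jog '[{"dp":[0,0,0],"yaw":0,"grip":1},{"dp":[0,0,0],"yaw":0,"grip":1},{"dp":[0,0,0],"yaw":0,"grip":1},{"dp":[0,0,0],"yaw":0,"grip":1},{"dp":[0,0,0],"yaw":0,"grip":1}]'; python3 to.py .635 -.225 .115 .0; python3 - <<'E'
from h import *
from scipy.optimize import least_squares
c=cal("wrist");i,d=env.camera("wrist");save("pics/3.png",i)
W=cloud("wrist",d,c)
s=(np.hypot(W[...,0]-.635,W[...,1]+.225)<.04)&(W[...,2]>.075)&(W[...,2]<.135);q=W[s];print(len(q))
if len(q)>20:
    f=least_squares(lambda p:np.hypot(*(q[:,:2]-p).T)-.027,[.635,-.225],loss="soft_l1",f_scale=.002);print(f.x,np.abs(f.fun).mean())
E
```

```text
time: 8.1
tcp_pos: [0.5349, -0.2181, 0.2657]
tcp_rot: [2.552, -0.008, 1.485]
force: [1.0, 0.5, 0.1]
width: 0.092
time: 8.6
tcp_pos: [0.537, -0.218, 0.2698]
tcp_rot: [2.548, -0.006, 1.488]
force: [-0.3, -0.5, -0.2]
width: 0.0918
t 8.6 w 0.0918 joints [ 0.47  0.05 -0.03  2.16 -0.51  0.42  2.35] tilt 34.0 xz 0.006
tcp [ 0.537  -0.218   0.2698] goal [ 0.6456 -0.2258  0.0992] tool shift [ 2.000e-04 -5.200e-03  2.023e-01]
1451
[ 0.63526954 -0.22631653] 0.0003217526375043153
```

View pics/3.png

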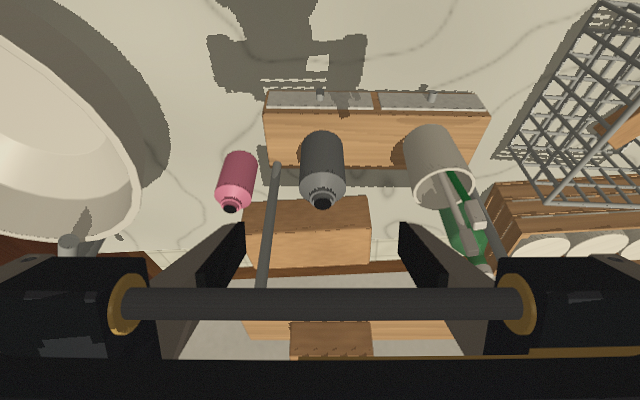

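Picture 3: the grey, capless bottle (322,170) is centred between the open fingers. The pink one is at (237,180) and the tumbler at (438,165), both clear.

```bash
python3 -m jog '[{"dp":[-0.001,-0.003,0.03],"yaw":0,"grip":0.82},{"dp":[0,-0.002,0.03],"yaw":0,"grip":0.82},{"dp":[0,0,0.03],"yaw":0,"grip":0.82},{"dp":[0,0,0.03],"yaw":0,"grip":0.82},{"dp":[0,0,0.03],"yaw":0,"grip":0.82}]'; python3 -m jog '[{"dp":[0,0,0.02],"yaw":0,"grip":0.82},{"dp":[0,0,0.02],"yaw":0,"grip":0.82},{"dp":[0,0,0.012],"yaw":0,"grip":0.82},{"dp":[0,0,0],"yaw":0,"grip":0.82},{"dp":[0,0,0],"yaw":0,"grip":0.82}]'; python3 to.py .635 -.226 .115 .0
```

```text
time: 9.15
tcp_pos: [0.6161, -0.2247, 0.1402]
tcp_rot: [2.55, -0.007, 1.487]
force: [3.5, -11.3, 1.6]
width: 0.0753
time: 9.65
tcp_pos: [0.6468, -0.2287, 0.1052]
tcp_rot: [2.566, -0.011, 1.489]
force: [-0.5, 0.6, -0.1]
width: 0.0753
t 9.65 w 0.0753 joints [ 0.43  0.48 -0.07  2.04 -1.1   0.15  2.92] tilt 33.0 xz 0.011
tcp [ 0.6468 -0.2287  0.1052] goal [ 0.6453 -0.2267  0.0991] tool shift [ 0.0018 -0.0047  0.0043]
```

```bash
python3 -m jog '[{"dp":[0,0,0],"yaw":0,"grip":0.3},{"dp":[0,0,0],"yaw":0,"grip":0.3},{"dp":[0,0,0],"yaw":0,"grip":0.3},{"dp":[0,0,0],"yaw":0,"grip":0.3},{"dp":[0,0,0],"yaw":0,"grip":0.3}]'; python3 to.py .635 -.226 .115 .0;python3 - <<'E'
from h import *
i,d=env.camera("wrist");j,e=env.camera("side");
save("pics/4.png",np.vstack([i[60:330],cv2.resize(j[110:250,220:460],(640,373))]))
E
```

```text
time: 10.15
tcp_pos: [0.6469, -0.2288, 0.1055]
tcp_rot: [2.566, -0.012, 1.489]
force: [-2.3, 0.8, 5.2]
width: 0.0533
t 10.15 w 0.0533 joints [ 0.43  0.48 -0.07  2.04 -1.1   0.15  2.92] tilt 33.0 xz 0.012
tcp [ 0.6469 -0.2288  0.1055] goal [ 0.6453 -0.2267  0.0991] tool shift [ 0.0019 -0.005   0.0044]
```

View pics/4.png

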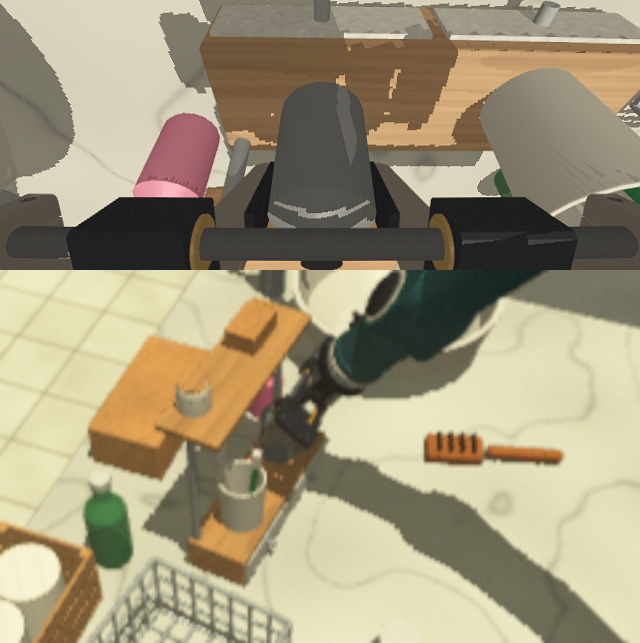

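Picture 4: the fingers hold the grey bottle (53 mm opening) and the tumbler is clear. Retreating along the tool axis; I also measure the basket and carton from the saved pictures.

```bash
python3 -m jog '[{"dp":[0,0,-0.02],"yaw":0,"grip":0.3},{"dp":[0,0,-0.03],"yaw":0,"grip":0.3},{"dp":[0,0,-0.03],"yaw":0,"grip":0.3},{"dp":[0,0,-0.03],"yaw":0,"grip":0.3},{"dp":[0,0,-0.03],"yaw":0,"grip":0.3}]'; python3 -m jog '[{"dp":[0,0,-0.03],"yaw":0,"grip":0.3},{"dp":[0,0,-0.03],"yaw":0,"grip":0.3},{"dp":[0,0,-0.03],"yaw":0,"grip":0.3},{"dp":[0,0,-0.02],"yaw":0,"grip":0.3},{"dp":[0,0,0],"yaw":0,"grip":0.3}]'; python3 to.py .62 .17 .30; python3 - <<'E'
from h import *
for n in("scene","side"):
    z=np.load(n+".npz");W=cloud(n,z["d"])
    s=(W[...,2]>.105)&(W[...,2]<.13)&(abs(W[...,0]-.62)<.14)&(abs(W[...,1]-.17)<.125)
    print(cv2.minAreaRect(W[s][:,:2].astype(np.float32)))
    i=z["i"].astype(int);s=(W[...,2]>.01)&(W[...,2]<.1)&(abs(W[...,0]-.62)<.09)&(abs(W[...,1]-.17)<.09)&(i[...,0]>i[...,2]*1.7)&(i[...,0]>60)
    print("carton",s.sum(),np.percentile(W[s],[5,50,95],axis=0).round(3).tolist())
E
```

```text
time: 10.75
tcp_pos: [0.5696, -0.2238, 0.2226]
tcp_rot: [2.568, -0.012, 1.488]
force: [-0.3, -0.2, -0.6]
width: 0.053
time: 11.25
tcp_pos: [0.511, -0.2208, 0.3172]
tcp_rot: [2.562, -0.011, 1.488]
force: [0.1, 0.3, -0.5]
width: 0.0532
t 11.25 w 0.0532 joints [ 0.1  -0.07  0.37  2.15 -0.38  0.55  2.23] tilt 33.2 xz 0.011
tcp [ 0.511  -0.2208  0.3172] goal [0.6304 0.1693 0.2841] tool shift [0.3982 0.0519 0.0788]
((0.6209198832511902, 0.17009715735912323), (0.1983908861875534, 0.2093263566493988), 81.77137756347656)
carton 201 [[0.635, 0.19, 0.026], [0.659, 0.215, 0.032], [0.688, 0.238, 0.037]]
((0.6204166412353516, 0.1702384054660797), (0.19980326294898987, 0.20734545588493347), 81.21294403076172)
carton 200 [[0.628, 0.184, 0.019], [0.661, 0.209, 0.032], [0.692, 0.237, 0.036]]
```

```bash
python3 -m jog '[{"dp":[0.045,0,0],"yaw":0,"grip":0.3},{"dp":[0.045,0,0],"yaw":0,"grip":0.3},{"dp":[0.045,0,0],"yaw":0,"grip":0.3},{"dp":[0.045,0,0],"yaw":0,"grip":0.3},{"dp":[0.045,0,0],"yaw":0,"grip":0.3}]'; python3 -m jog '[{"dp":[0.04,0,0],"yaw":0,"grip":0.3},{"dp":[0.04,0.01,0.02],"yaw":0,"grip":0.3},{"dp":[0.035,0.015,0.025],"yaw":0,"grip":0.3},{"dp":[0.035,0.012,0.023],"yaw":0,"grip":0.3},{"dp":[0,0,0],"yaw":0,"grip":0.3}]'; python3 to.py .60 .15 .12
```

```text
time: 11.75
tcp_pos: [0.5291, 0.0064, 0.3155]
tcp_rot: [2.569, -0.012, 1.489]
force: [0.7, 0.5, 0.1]
width: 0.0534
time: 12.25
tcp_pos: [0.6101, 0.1539, 0.2768]
tcp_rot: [2.574, -0.014, 1.495]
force: [-0.4, -0.1, -1.5]
width: 0.0533
t 12.25 w 0.0533 joints [-0.09  0.16 -0.37  2.01  0.64  0.55  0.56] tilt 32.5 xz 0.014
tcp [0.6101 0.1539 0.2768] goal [0.6102 0.1494 0.104 ] tool shift [-0.0067 -0.0925  0.146 ]
```

Down in two steps, then release.

```bash
python3 -m jog '[{"dp":[-0.001,-0.018,0.028],"yaw":0,"grip":0.3},{"dp":[-0.001,-0.018,0.028],"yaw":0,"grip":0.3},{"dp":[-0.001,-0.018,0.028],"yaw":0,"grip":0.3},{"dp":[-0.002,-0.018,0.028],"yaw":0,"grip":0.3},{"dp":[-0.001,-0.018,0.028],"yaw":0,"grip":0.3}]'; python3 to.py .60 .15 .12; python3 -m jog '[{"dp":[0,0,0],"yaw":0,"grip":0.3},{"dp":[0,0,0],"yaw":0,"grip":0.3},{"dp":[0,0,0],"yaw":0,"grip":0.8},{"dp":[0,0,0],"yaw":0,"grip":0.8},{"dp":[0,0,0],"yaw":0,"grip":0.8}]'; python3 to.py .60 .15 .12
```

```text
time: 12.75
tcp_pos: [0.6086, 0.1432, 0.1136]
tcp_rot: [2.57, -0.011, 1.488]
force: [1.0, -0.3, -0.5]
width: 0.0535
t 12.75 w 0.0535 joints [-0.34  0.4  -0.09  2.17  1.38  0.29 -0.22] tilt 32.7 xz 0.011
tcp [0.6086 0.1432 0.1136] goal [0.6103 0.1493 0.104 ] tool shift [ 0.0061 -0.0043  0.0087]
time: 13.25
tcp_pos: [0.6109, 0.1444, 0.1182]
tcp_rot: [2.564, -0.013, 1.488]
force: [0.1, 0.7, -0.0]
width: 0.0734
t 13.25 w 0.0734 joints [-0.34  0.39 -0.09  2.17  1.37  0.3  -0.22] tilt 33.1 xz 0.013
tcp [0.6109 0.1444 0.1182] goal [0.6104 0.1493 0.1041] tool shift [ 0.0047 -0.0086  0.0114]
```

Retreat along the tool axis, then look.

```bash
python3 -m jog '[{"dp":[0,0,-0.03],"yaw":0,"grip":0.8},{"dp":[0,0,-0.04],"yaw":0,"grip":0.8},{"dp":[0,0,-0.04],"yaw":0,"grip":0.8},{"dp":[0,0,-0.04],"yaw":0,"grip":0.8},{"dp":[0,0,-0.04],"yaw":0,"grip":0.8}]'; python3 -m jog '[{"dp":[0,0,-0.04],"yaw":0,"grip":0.8},{"dp":[0,0,-0.04],"yaw":0,"grip":0.8},{"dp":[0,0,0],"yaw":0,"grip":0.9},{"dp":[0,0,0],"yaw":0,"grip":0.9},{"dp":[0,0,0],"yaw":0,"grip":0.9}]'; python3 to.py .452 .2235 .057 .16;python3 - <<'E'
from h import *
from scipy.optimize import least_squares
c=cal("wrist");i,d=env.camera("wrist");j,e=env.camera("scene")
save("pics/5.png",np.vstack([i,cv2.resize(j[110:290,180:480],(640,384))[:200]])) if 0 else save("pics/5.png",np.hstack([cv2.resize(i,(480,300)),cv2.resize(j[130:280,300:460],(320,300))]))
for n,W in(("wrist",cloud("wrist",d,c)),("scene",cloud("scene",e))):
    s=(np.hypot(W[...,0]-.452,W[...,1]-.2235)<.04)&(W[...,2]>.015)&(W[...,2]<.075);q=W[s];print(n,len(q))
    if len(q)>20:
        f=least_squares(lambda p:np.hypot(*(q[:,:2]-p).T)-.027,[.452,.2235],loss="soft_l1",f_scale=.002);print(f.x,np.abs(f.fun).mean())
    g=(abs(W[...,0]-.62)<.08)&(abs(W[...,1]-.17)<.08)&(W[...,2]>.045)&(W[...,2]<.115);print("in basket",g.sum(),np.median(W[g],0))
E
```

```text
time: 13.75
tcp_pos: [0.5057, 0.1511, 0.278]
tcp_rot: [2.566, -0.012, 1.489]
force: [0.4, -1.2, -0.4]
width: 0.0737
time: 14.25
tcp_pos: [0.4633, 0.1532, 0.3422]
tcp_rot: [2.567, -0.011, 1.488]
force: [0.5, -0.2, 0.4]
width: 0.0827
t 14.25 w 0.0827 joints [-0.23 -0.18 -0.34  2.18  0.43  0.71  0.64] tilt 32.9 xz 0.011
tcp [0.4633 0.1532 0.3422] goal [0.3756 0.2286 0.1754] tool shift [ 0.066  -0.1696  0.0898]
wrist 681
[0.45312651 0.22199369] 0.0002427979489741671
in basket 1288 [0.58573173 0.14509376 0.0880614 ]
scene 120
[0.45122738 0.22381243] 0.0012324708860846068
in basket 305 [0.61338577 0.14978763 0.08814318]
```

View pics/5.png

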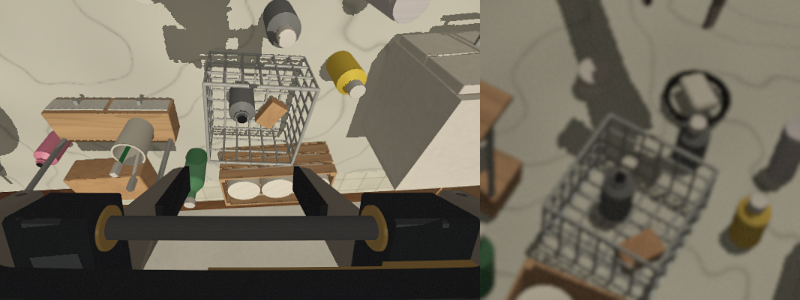

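Picture 5: the used-up bottle stands in the basket at (240,103), beside the carton, and the full bottle stands at (282,28). Wrist and scene fits for it agree to about 2 mm: (0.453, 0.2225).

```bash
python3 -m jog '[{"dp":[0.011,-0.028,0.015],"yaw":0,"grip":0.9},{"dp":[0.011,-0.028,0.015],"yaw":0,"grip":0.9},{"dp":[0.011,-0.028,0.015],"yaw":0,"grip":0.9},{"dp":[0.011,-0.028,0.015],"yaw":0,"grip":0.9},{"dp":[0.011,-0.028,0.015],"yaw":0,"grip":0.9}]'; python3 to.py .453 .2225 .057 .16;  python3 -m jog '[{"dp":[0.005,-0.015,0.007],"yaw":0,"grip":0.9},{"dp":[0.005,-0.015,0.008],"yaw":0,"grip":0.9},{"dp":[0,0,0],"yaw":0,"grip":0.9},{"dp":[0,0,0],"yaw":0,"grip":0.9},{"dp":[0,0,0],"yaw":0,"grip":0.9}]'; python3 to.py .453 .2225 .057 0
```

```text
time: 14.85
tcp_pos: [0.3909, 0.2166, 0.2027]
tcp_rot: [2.568, -0.012, 1.488]
force: [0.7, 0.7, 0.7]
width: 0.083
t 14.85 w 0.083 joints [-0.28  0.02 -0.64  2.38  0.93  0.61 -0.17] tilt 32.9 xz 0.012
tcp [0.3909 0.2166 0.2027] goal [0.3766 0.2275 0.1754] tool shift [ 0.0093 -0.0275  0.0148]
time: 15.35
tcp_pos: [0.3762, 0.2281, 0.1761]
tcp_rot: [2.566, -0.012, 1.487]
force: [-0.2, 0.1, 0.8]
width: 0.0828
t 15.35 w 0.0828 joints [-0.33  0.09 -0.67  2.41  1.06  0.64 -0.38] tilt 33.0 xz 0.012
tcp [0.3762 0.2281 0.1761] goal [0.4633 0.2218 0.0411] tool shift [-0.0006 -0.0002  0.1609]
```

```bash
python3 -m jog '[{"dp":[0,0,0.02],"yaw":0,"grip":0.9},{"dp":[0,0,0.02],"yaw":0,"grip":0.9},{"dp":[0,0,0.02],"yaw":0,"grip":0.9},{"dp":[0,0,0.02],"yaw":0,"grip":0.9},{"dp":[0,0,0.02],"yaw":0,"grip":0.9}]'; python3 to.py .453 .2225 .057 0
```

```text
time: 15.85
tcp_pos: [0.4314, 0.2244, 0.0922]
tcp_rot: [2.565, -0.012, 1.487]
force: [0.8, -0.4, -0.6]
width: 0.0827
t 15.85 w 0.0827 joints [-0.35  0.37 -0.55  2.4   1.55  0.63 -0.77] tilt 33.1 xz 0.012
tcp [0.4314 0.2244 0.0922] goal [0.4633 0.2218 0.0411] tool shift [-0.0006 -0.001   0.0603]
```

```bash
python3 -m jog '[{"dp":[0,0,0.02],"yaw":0,"grip":0.9},{"dp":[0,0,0.02],"yaw":0,"grip":0.9},{"dp":[0,0,0.015],"yaw":0,"grip":0.9},{"dp":[0,0,0.005],"yaw":0,"grip":0.9},{"dp":[0,0,0],"yaw":0,"grip":0.9}]'; python3 to.py .453 .2225 .057 0; python3 -m jog '[{"dp":[0,0,0],"yaw":0,"grip":0.3},{"dp":[0,0,0],"yaw":0,"grip":0.3},{"dp":[0,0,0],"yaw":0,"grip":0.3},{"dp":[0,0,0],"yaw":0,"grip":0.3},{"dp":[0,0,0],"yaw":0,"grip":0.3}]'; python3 to.py .453 .2225 .057 0
```

```text
time: 16.35
tcp_pos: [0.463, 0.2221, 0.0416]
tcp_rot: [2.566, -0.011, 1.487]
force: [-0.3, -0.5, 0.4]
width: 0.0825
t 16.35 w 0.0825 joints [-0.34  0.52 -0.5   2.36  1.78  0.66 -0.93] tilt 33.0 xz 0.011
tcp [0.463  0.2221 0.0416] goal [0.4633 0.2218 0.0411] tool shift [-0.0003 -0.      0.0006]
time: 16.85
tcp_pos: [0.4626, 0.2227, 0.0421]
tcp_rot: [2.565, -0.012, 1.489]
force: [-2.1, -0.5, 5.1]
width: 0.0531
t 16.85 w 0.0531 joints [-0.34  0.52 -0.5   2.37  1.78  0.66 -0.93] tilt 33.0 xz 0.012
tcp [0.4626 0.2227 0.0421] goal [0.4633 0.2218 0.0411] tool shift [-0.0009  0.0001  0.0013]
```

```bash
python3 -m jog '[{"dp":[0,0.011,-0.017],"yaw":0,"grip":0.3},{"dp":[0,0.022,-0.034],"yaw":0,"grip":0.3},{"dp":[0,0.022,-0.034],"yaw":0,"grip":0.3},{"dp":[0,0.022,-0.034],"yaw":0,"grip":0.3},{"dp":[0,0.022,-0.034],"yaw":0,"grip":0.3}]';  python3 -m jog '[{"dp":[0,0.022,-0.034],"yaw":0,"grip":0.3},{"dp":[0,0.022,-0.034],"yaw":0,"grip":0.3},{"dp":[0,0,0],"yaw":0,"grip":0.3},{"dp":[0,0,0],"yaw":0,"grip":0.3},{"dp":[0,0,0],"yaw":0,"grip":0.3}]'; python3 to.py .6245 -.216 .121 .18; python3 - <<'E'
from h import *
for n in("scene","side"):
    z=np.load(n+".npz");W=cloud(n,z["d"])-[.638,-.157,0]
    x=W[...,0]*.996-W[...,1]*.092;y=W[...,0]*.092+W[...,1]*.996
    s=(abs(x)<.06)&(abs(y+.005)<.02)&(W[...,2]>.03)&(W[...,2]<.1);print(n,s.sum(),np.percentile(W[s][:,2],[5,50,95]).round(4),np.percentile(x[s],[1,99]).round(3))
    s=(abs(x+.01)<.03)&(abs(y)<.13)&(W[...,2]>.055)&(W[...,2]<.065);print(np.percentile(y[s],[0,100]).round(3))
E
```

```text
time: 17.35
tcp_pos: [0.4612, 0.2204, 0.2249]
tcp_rot: [2.567, -0.011, 1.489]
force: [0.9, -0.7, -2.3]
width: 0.0533
time: 17.85
tcp_pos: [0.461, 0.2187, 0.3027]
tcp_rot: [2.569, -0.009, 1.488]
force: [-0.8, 0.8, -2.4]
width: 0.0531
t 17.85 w 0.0531 joints [-0.14 -0.05 -0.6   2.16  0.6   0.7   0.33] tilt 32.8 xz 0.009
tcp [0.461  0.2187 0.3027] goal [ 0.5375 -0.2101  0.2563] tool shift [-0.4214  0.071   0.0961]
scene 290 [0.0421 0.0607 0.0657] [-0.034  0.048]
[-0.13   0.129]
side 98 [0.0397 0.0603 0.0647] [-0.046 -0.002]
[-0.13  0.13]
```

```bash
python3 -m jog '[{"dp":[-0.038,0.0065,0.0087],"yaw":0,"grip":0.3},{"dp":[-0.038,0.0065,0.0087],"yaw":0,"grip":0.3},{"dp":[-0.038,0.0065,0.0087],"yaw":0,"grip":0.3},{"dp":[-0.038,0.0065,0.0087],"yaw":0,"grip":0.3},{"dp":[-0.038,0.0065,0.0087],"yaw":0,"grip":0.3}]';  python3 -m jog '[{"dp":[-0.038,0.0065,0.0087],"yaw":0,"grip":0.3},{"dp":[-0.038,0.0065,0.0087],"yaw":0,"grip":0.3},{"dp":[-0.038,0.0065,0.0087],"yaw":0,"grip":0.3},{"dp":[-0.038,0.0065,0.0087],"yaw":0,"grip":0.3},{"dp":[-0.038,0.0065,0.0087],"yaw":0,"grip":0.3}]'; python3 -m jog '[{"dp":[-0.03,0.005,0.008],"yaw":0,"grip":0.3},{"dp":[-0.01,0,0],"yaw":0,"grip":0.3},{"dp":[0,0,0],"yaw":0,"grip":0.3},{"dp":[0,0,0],"yaw":0,"grip":0.3},{"dp":[0,0,0],"yaw":0,"grip":0.3}]'; python3 to.py .6245 -.216 .121 .0
```

```text
time: 18.35
tcp_pos: [0.4958, 0.0245, 0.281]
tcp_rot: [2.571, -0.01, 1.489]
force: [0.9, 0.1, -1.7]
width: 0.0531
time: 18.85
tcp_pos: [0.5297, -0.1609, 0.2602]
tcp_rot: [2.573, -0.012, 1.489]
force: [1.0, 0.4, -2.5]
width: 0.053
time: 19.35
tcp_pos: [0.5359, -0.199, 0.2577]
tcp_rot: [2.57, -0.013, 1.491]
force: [-1.0, -1.0, -2.0]
width: 0.0529
t 19.35 w 0.0529 joints [ 0.05  0.04  0.37  2.19 -0.52  0.41  2.33] tilt 32.8 xz 0.013
tcp [ 0.5359 -0.199   0.2577] goal [ 0.6348 -0.2166  0.105 ] tool shift [-0.0116  0.0015  0.1823]
```

```bash
python3 -m jog '[{"dp":[-0.006,0,0.025],"yaw":0,"grip":0.3},{"dp":[-0.006,0.001,0.025],"yaw":0,"grip":0.3},{"dp":[0,0,0.025],"yaw":0,"grip":0.3},{"dp":[0,0,0.025],"yaw":0,"grip":0.3},{"dp":[0,0,0.02],"yaw":0,"grip":0.3}]'; python3 to.py .6245 -.216 .121 .0;  python3 -m jog '[{"dp":[0,0,0.015],"yaw":0,"grip":0.3},{"dp":[0,0,0.015],"yaw":0,"grip":0.3},{"dp":[0,0,0.01],"yaw":0,"grip":0.3},{"dp":[0,0,0],"yaw":0,"grip":0.3},{"dp":[0,0,0],"yaw":0,"grip":0.3}]'; python3 to.py .6245 -.216 .121 .0
```

```text
time: 19.85
tcp_pos: [0.6017, -0.215, 0.1569]
tcp_rot: [2.569, -0.013, 1.491]
force: [0.6, -0.0, -1.5]
width: 0.0529
t 19.85 w 0.0529 joints [ 0.23  0.33  0.18  2.13 -1.05  0.26  2.84] tilt 32.8 xz 0.013
tcp [ 0.6017 -0.215   0.1569] goal [ 0.6348 -0.2166  0.105 ] tool shift [ 0.0004 -0.0003  0.0615]
time: 20.35
tcp_pos: [0.6227, -0.2177, 0.1248]
tcp_rot: [2.568, -0.013, 1.489]
force: [-0.2, -0.3, -1.7]
width: 0.053
t 20.35 w 0.053 joints [ 0.38  0.41 -0.02  2.09 -1.1   0.18  2.9 ] tilt 32.9 xz 0.013
tcp [ 0.6227 -0.2177  0.1248] goal [ 0.6348 -0.2166  0.105 ] tool shift [ 0.0018 -0.0007  0.0231]
```

```bash
python3 -m jog '[{"dp":[0,0,0.01],"yaw":0,"grip":0.3},{"dp":[0,0,0.008],"yaw":0,"grip":0.3},{"dp":[0.001,0,0.005],"yaw":0,"grip":0.3},{"dp":[0,0,0],"yaw":0,"grip":0.3},{"dp":[0,0,0],"yaw":0,"grip":0.3}]'; python3 to.py .6245 -.216 .118 .0
```

```text
time: 20.85
tcp_pos: [0.6364, -0.2183, 0.1079]
tcp_rot: [2.572, -0.013, 1.489]
force: [0.3, -0.1, -1.4]
width: 0.053
t 20.85 w 0.053 joints [ 0.41  0.46 -0.06  2.07 -1.12  0.15  2.92] tilt 32.6 xz 0.013
tcp [ 0.6364 -0.2183  0.1079] goal [ 0.6347 -0.2166  0.102 ] tool shift [ 0.0014 -0.0047  0.004 ]
```

```bash
python3 -m jog '[{"dp":[0.001,-0.002,0.002],"yaw":0,"grip":0.3},{"dp":[0,-0.002,0.002],"yaw":0,"grip":0.3},{"dp":[0,-0.001,0.001],"yaw":0,"grip":0.3},{"dp":[0,0,0],"yaw":0,"grip":0.3},{"dp":[0,0,0],"yaw":0,"grip":0.3}]'; python3 to.py .6245 -.216 .118 .0; python3 - <<'E'
from h import *
c=cal("wrist");i,d=env.camera("wrist");save("pics/6.png",i)
W=cloud("wrist",d,c);s=(np.hypot(W[...,0]-.6245,W[...,1]+.217)<.04)&(W[...,2]>.03)&(W[...,2]<.18)
q=W[s]
from scipy.optimize import least_squares
for z0 in(.07,.085,.1,.115):
    p=q[abs(q[:,2]-z0)<.008]
    if len(p)>20:
        f=least_squares(lambda a:np.hypot(*(p[:,:2]-a).T)-.027,[.6245,-.217],loss="soft_l1",f_scale=.002);print(z0,len(p),f.x.round(4),np.abs(f.fun).mean().round(4))
E
```

```text
time: 21.35
tcp_pos: [0.636, -0.218, 0.1035]
tcp_rot: [2.577, -0.015, 1.489]
force: [1.8, 0.4, -2.6]
width: 0.0531
t 21.35 w 0.0531 joints [ 0.41  0.47 -0.06  2.06 -1.12  0.15  2.92] tilt 32.3 xz 0.015
tcp [ 0.636  -0.218   0.1035] goal [ 0.6346 -0.2166  0.1019] tool shift [ 0.0013 -0.0021  0.0006]
0.07 1573 [ 0.6253 -0.2183] 0.0028
0.085 1563 [ 0.6259 -0.2187] 0.0003
0.1 2070 [ 0.6261 -0.2189] 0.0008
0.115 2896 [ 0.6262 -0.2188] 0.0016
```

View pics/6.png

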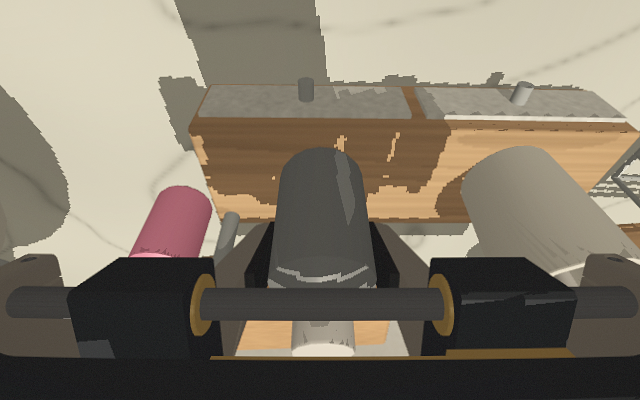

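Picture 6: the full bottle hangs upright (fitted axis lean about 1°) at organiser x ≈ -6 mm, its foot (320,150) about 2 mm above the ledge. I lower it that bit and release.

```bash
python3 -m jog '[{"dp":[0,-0.001,0.0015],"yaw":0,"grip":0.3},{"dp":[0,-0.001,0.001],"yaw":0,"grip":0.3},{"dp":[0,0,0],"yaw":0,"grip":0.3},{"dp":[0,0,0],"yaw":0,"grip":0.3},{"dp":[0,0,0],"yaw":0,"grip":0.3}]'; python3 -m jog '[{"dp":[0,0,0],"yaw":0,"grip":0.62},{"dp":[0,0,0],"yaw":0,"grip":0.7},{"dp":[0,0,0],"yaw":0,"grip":0.8},{"dp":[0,0,0],"yaw":0,"grip":0.8},{"dp":[0,0,0],"yaw":0,"grip":0.8}]'; python3 to.py .6245 -.216 .118 .0
```

```text
time: 21.9
tcp_pos: [0.6367, -0.2183, 0.1023]
tcp_rot: [2.578, -0.016, 1.49]
force: [-2.4, 1.9, 5.3]
width: 0.0531
time: 22.4
tcp_pos: [0.6361, -0.2182, 0.1013]
tcp_rot: [2.58, -0.016, 1.49]
force: [0.1, 0.2, 0.9]
width: 0.0735
t 22.4 w 0.0735 joints [ 0.41  0.47 -0.06  2.06 -1.12  0.15  2.92] tilt 32.2 xz 0.016
tcp [ 0.6361 -0.2182  0.1013] goal [ 0.6346 -0.2166  0.1019] tool shift [ 0.0015 -0.001  -0.0014]
```

```bash
python3 -m jog '[{"dp":[0,0,-0.015],"yaw":0,"grip":0.8},{"dp":[0,0,-0.02],"yaw":0,"grip":0.8},{"dp":[0,0,-0.03],"yaw":0,"grip":0.8},{"dp":[0,0,-0.03],"yaw":0,"grip":0.8},{"dp":[0,0,-0.03],"yaw":0,"grip":0.8}]'; python3 -m jog '[{"dp":[0,0,-0.03],"yaw":0,"grip":0.8},{"dp":[0,0,-0.03],"yaw":0,"grip":0.8},{"dp":[0,0,-0.02],"yaw":0,"grip":0.8},{"dp":[0,0,0],"yaw":0,"grip":0.8},{"dp":[0,0,0],"yaw":0,"grip":0.8}]'; python3 - <<'E'
from h import *
from scipy.optimize import least_squares
c=cal("wrist");i,d=env.camera("wrist");j,e=env.camera("side");k,g=env.camera("scene")
save("pics/7.png",np.hstack([cv2.resize(i,(400,250)),cv2.resize(k[110:260,200:440],(400,250))]))
W=cloud("wrist",d,c)
for z0 in(.075,.1,.125):
    s=(np.hypot(W[...,0]-.626,W[...,1]+.2187)<.04)&(abs(W[...,2]-z0)<.008);p=W[s]
    f=least_squares(lambda a:np.hypot(*(p[:,:2]-a).T)-.027,[.6245,-.217],loss="soft_l1",f_scale=.002);v=f.x-[.638,-.157];print(z0,len(p),f.x.round(4),"org",round(v@[.996,-.092],4),round(v@[.092,.996],4))
s=(np.hypot(W[...,0]-.626,W[...,1]+.2187)<.03)&(W[...,2]>.07)&(W[...,2]<.25);print("top",W[s][:,2].max())
for n,D in(("scene",g),("side",e)):
    W=cloud(n,D)
    for l,x,y,r,a,b in(("tumbler",.64,-.09,.034,.075,.14),("can",.42,.376,.024,.02,.12),("jar",.38,.023,.032,.015,.045),("lotion",.81,.005,.03,.02,.1)):
        o=[]
        for V in(cloud(n,np.load(n+".npz")["d"]),W):
            s=(np.hypot(V[...,0]-x,V[...,1]-y)<r+.03)&(V[...,2]>a)&(V[...,2]<b);p=V[s];o.append(p.mean(0)[:2].round(3).tolist() if len(p) else None)
        print(n,l,o)
    s=(abs(W[...,0]-.61)<.07)&(abs(W[...,1]-.16)<.06)&(W[...,2]>.045)&(W[...,2]<.115);print("basket",s.sum(),np.median(W[s],0).round(3))
print(env.get_obs()["force"],env.get_obs()["tcp_pos"])
E
```

```text
time: 22.9
tcp_pos: [0.5688, -0.2143, 0.2079]
tcp_rot: [2.58, -0.016, 1.489]
force: [-0.1, -0.4, 0.2]
width: 0.0736
time: 23.4
tcp_pos: [0.5273, -0.2117, 0.2749]
tcp_rot: [2.579, -0.016, 1.49]
force: [-0.2, 0.0, -0.5]
width: 0.0737
0.075 304 [ 0.6262 -0.2189] org -0.0061 -0.0627
0.1 350 [ 0.6262 -0.2189] org -0.006 -0.0627
0.125 403 [ 0.6262 -0.2188] org -0.006 -0.0627
top 0.1728119489252317
scene tumbler [[0.661, -0.085], [0.661, -0.085]]
scene can [[0.432, 0.373], [0.432, 0.373]]
scene jar [[0.396, 0.025], [0.397, 0.024]]
scene lotion [[0.83, 0.009], [0.83, 0.008]]
basket 308 [0.613 0.15  0.087]
side tumbler [[0.64, -0.084], [0.64, -0.084]]
side can [[0.41, 0.392], [0.41, 0.392]]
side jar [[0.377, 0.039], [0.378, 0.039]]
side lotion [[0.798, 0.016], [0.798, 0.016]]
basket 264 [0.596 0.158 0.088]
[-0.14605856 -0.42311606 -0.69621053] [ 0.5269935  -0.21169664  0.27342891]
```

View pics/7.png

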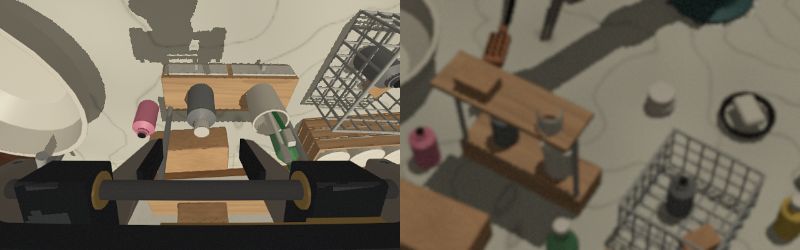

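Picture 7: the white-capped bottle stands upright on the ledge (wrist view 202,105), the used-up bottle stands in the basket (scene crop 682,195), and everything else is where it was. The gripper is free, so I hand in.

```bash
python3 -c "
from bench import env; print(env.close_job())"
```

```text
the job is handed in; nothing more can be done
None
```

The used-up bottle is in the wire basket and the full, capped bottle stands upright on the ledge in its place. The job was handed in at about 24 s of the 72 s; the hand-in reported no verdict.

- **How it was done:** The moves cannot tilt the tool directly. I stretched the arm past its reach until the tool had tilted about 33°, then kept that tilt for both grasps and both placings.
- **Full bottle:** Its axis is 6 mm in front of the ledge's centre line and 63 mm from the ledge's middle. Fits at three heights agree to 0.1 mm, so it is upright.
- **Used-up bottle:** It stands let go on the basket floor, well inside the walls.
- **Other things:** The tumbler, can, jar and lotion are within 1 mm of their starting places. The soap dish and hairbrush were only checked by eye in the last picture.
- **Anything off:**
  - Joints 6 and 7 sat at their range limits at the ledge, so the grasp of the used-up bottle came out 6 mm off the aimed pose.
  - Joints 4 and 6 read about 0.001–0.002 rad past their limits while I was stretching for the tilt.
  - The wrist force read 11 N once while moving in to the ledge and was back to zero at the next reading.

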